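Finger-test a control unit's touch slider

TASK

Test the touch slider of the control unit: with the fingertips, stroke lightly along the curved row of raised bars on its black touch plate, from the narrow end over every bar to the wide end, in one stroke without lifting off on the way. Finish with the fingertips still resting lightly on the last, widest bar: the program ends while holding that touch, because the unit takes its full-scale reading there. Only touch: the unit must not be pushed hard, moved or lifted, and its knob and keys and everything else on the bench must be left alone.

Things in the scene. Friction and masses are not known exactly. Their poses are not given: they have to be found in the camera images.
- unit: the control unit lying flat on the bench, face up: a loose grey case 160 x 230 x 44 mm (0.9 kg) on rubber feet. Origin: centre of its underside, z up, y along its 230 mm side. On its top: a black touch plate over the rear part (+x), a knob and four low keys on the front strip (-x side, 62 mm deep)
- plate: the unit's black touch plate, 86 x 210 mm, floating on rubber mounts in the case: its top face is 47 mm above the unit's underside and level. It sinks straight down about 1 mm for every 3.5 N of push (the first 0.3 N does not move it), springs back when let go, and meets a hard stop after 4.5 mm. Origin: on the top face, straight above the unit's origin, same axes
- knob: the unit's black round knob on the front strip, 38 mm wide, 19 mm tall; leave alone. Origin: its foot, 49 mm in front (-x) of the unit's centre
- keys: the unit's four grey keys on the front strip, two on either side of the knob, each 13 x 17 mm, standing 3 mm up; leave alone. Origin: the unit's origin
- mark1: bar 1 of 8 of the touch slider (the first: the narrow end of the row), a light-grey raised bar 6 mm wide across the row and 17.5 mm long along it, its flat top 2 mm above the touch plate. Origin: centre of its top face; x points across the row, outwards; -y along the row towards the next wider bar. The eight bars lie on an arc of radius 70 mm whose centre lies 30 mm in front (-x) of the unit's centre, 20 mm apart centre to centre, and move with the touch plate
- mark2: bar 2 of 8 of the touch slider, a light-grey raised bar 8 mm wide across the row and 17.5 mm long along it, its flat top 2 mm above the touch plate. Origin: centre of its top face; x points across the row, outwards; -y along the row towards the next wider bar
- mark3: bar 3 of 8 of the touch slider, a light-grey raised bar 10 mm wide across the row and 17.5 mm long along it, its flat top 2 mm above the touch plate. Origin: centre of its top face; x points across the row, outwards; -y along the row towards the next wider bar
- mark4: bar 4 of 8 of the touch slider, a light-grey raised bar 12 mm wide across the row and 17.5 mm long along it, its flat top 2 mm above the touch plate. Origin: centre of its top face; x points across the row, outwards; -y along the row towards the next wider bar
- mark5: bar 5 of 8 of the touch slider, a light-grey raised bar 14 mm wide across the row and 17.5 mm long along it, its flat top 2 mm above the touch plate. Origin: centre of its top face; x points across the row, outwards; -y along the row towards the next wider bar
- mark6: bar 6 of 8 of the touch slider, a light-grey raised bar 16 mm wide across the row and 17.5 mm long along it, its flat top 2 mm above the touch plate. Origin: centre of its top face; x points across the row, outwards; -y along the row towards the next wider bar
- mark7: bar 7 of 8 of the touch slider, a light-grey raised bar 18 mm wide across the row and 17.5 mm long along it, its flat top 2 mm above the touch plate. Origin: centre of its top face; x points across the row, outwards; -y along the row towards the next wider bar
- mark8: bar 8 of 8 of the touch slider (the last: the wide end of the row), a light-grey raised bar 20 mm wide across the row and 17.5 mm long along it, its flat top 2 mm above the touch plate. Origin: centre of its top face; x points across the row, outwards; -y along the row towards the next wider bar
- screwdriver: loose screwdriver lying beside the unit, 190 mm long; leave alone. Origin: its underside, mid-length
- spool: loose aluminium solder spool standing behind the unit, 54 mm across, 44 mm tall; leave alone. Origin: centre of its foot
- cup: loose open black component cup behind the unit, 50 mm across, 32 mm tall; leave alone. Origin: centre of its foot
- board: loose green circuit board beside the unit, 100 x 65 mm, parts up to 17 mm tall; leave alone. Origin: centre of its underside
- bottle: loose white bottle, 68 mm across, 190 mm tall; leave alone. Origin: centre of its foot
- meter: loose black hand-held meter lying flat, 150 x 78 x 37 mm; leave alone. Origin: centre of its underside
- tweezers: loose steel tweezers lying flat, 125 mm long, 6 mm tall; leave alone. Origin: underside, mid-length

How it is judged:
On the way, in this order (a step that is already met when the one before it is completed fails the run):
1. the fingertips touch the first, narrowest bar (contact force between the fingers and mark1 above 0.15 N), for 0.05 s.
2. the fingertips have gone on to bar 3, past bar 1 (contact force between the fingers and mark3 above 0.15 N and contact force between the fingers and mark1 below 0.05 N), for 0.05 s.
3. the fingertips have gone on to bar 5, past bar 3 (contact force between the fingers and mark5 above 0.15 N and contact force between the fingers and mark3 below 0.05 N), for 0.05 s.
4. the fingertips have gone on to bar 7, past bar 5 (contact force between the fingers and mark7 above 0.15 N and contact force between the fingers and mark5 below 0.05 N), for 0.05 s.
5. the fingertips have gone on to bar 8, past bar 6 (contact force between the fingers and mark8 above 0.15 N and contact force between the fingers and mark6 below 0.05 N), for 0.05 s.
At the end, for the whole second after the job is handed in: the fingertips still rest on the last, widest bar (more than 0.15 N on it, less than 14 N on the unit in all), and the unit is at rest, flat, within 12 mm of where it stood (contact force between the fingers and mark8 above 0.15 N and contact force between the fingers and unit below 14 N and distance of unit from where it was at the start of the episode below 0.012 m and angle between unit's own z axis and vertical below 0.05 rad and linear speed of unit below 0.02 m/s); the arm keeps its last pose, push and grip.
It fails at once if the unit is pressed with more than 18 N (the touch plate driven to its stop) (contact force between the fingers and unit above 18 N).
It fails at once if the unit is pushed along or lifted by more than 12 mm, or tipped (distance of unit from where it was at the start of the episode above 0.012 m or angle between unit's own z axis and vertical above 0.08 rad).
It fails at once if the fingertips are lifted off the row between its ends ((horizontal distance between the grasp point and mark3 below 0.012 m or horizontal distance between the grasp point and mark4 below 0.012 m or horizontal distance between the grasp point and mark5 below 0.012 m or horizontal distance between the grasp point and mark6 below 0.012 m) and z of the grasp point in the frame of plate between 0.03 and 0.05 m and contact force between the fingers and unit below 0.02 N).
It fails at once if the unit's knob or keys are touched (contact force between the fingers and knob above 0.3 N or contact force between the fingers and keys above 0.3 N).
It fails at once if another thing on the bench is moved by more than 15 mm (distance of any of screwdriver, spool, cup, board, bottle, meter, tweezers from where it was at the start of the episode above 0.015 m).
It also fails if it takes over 40 s, if anything falls off the work surface, if the arm or the gripper's body presses on something with over 40 N, if the wrist force passes 120 N, or if a joint passes its speed limit or range.

ROBOT

A 6-joint arm with a two-finger parallel gripper is mounted at the origin on the work surface. World frame = base frame: x ahead of the robot, y to its left, z up, the work surface at z = 0. Lengths are in m, angles in rad, forces in N, time in s.
With the tool pointing down it reaches from about 0.35 to 1 m from the base axis. Payload 7.1 kg.
Tool frame: the origin (TCP) lies between the finger pads; the fingertips stand tip_extent ahead of it and the grasp point (between the pads) lies 5 mm behind it (tip_extent is the distance from the TCP to the fingertips, in m); x points along the fingers, z is the direction in which the jaws open and shut, and the axes are right-handed (so a half turn about x gives the same grasp; the last joint's range is limited). The gripper opens to 85 mm and grips with 20 to 120 N. Pads are 22 mm wide; open, the fingers measure 114 mm over their backs; the gripper's body (76 mm by 85 mm) begins 54 mm behind the grasp point. The pads swing forward as they close: fully open they stand 13 mm farther back than shut.
Start: joints at [-1.164, 0.423, 1.63, -0, 1.089, -0.019], TCP at [0.258, -0.569, 0.245] pointing down, gripper open.
Joint ranges: [-3, 3], [-0.9, 2.11], [0.09, 2.58], [-1.31, 4.45], [0.11, 2.69], [-2.54, 2.54]. Speed limits (rad/s): [2.39, 2.39, 3.01, 3.14, 3.14, 3.14].

INTERFACE

Orientations are given as [roll, pitch, yaw] about the fixed x, y, z axes, in that order (R = Rz(yaw) Ry(pitch) Rx(roll)).
In Python, from plant import * gives the robot as it stands. The module is installed in compiled form; this text tells all that it offers.
- The arm moves only by the tool play_rows, never from a script. Its argument "motion" is a list of rows, each an object with "travel": the shift along the tool's x, y, z in units of 40 mm (1.0 is 40 mm), a list of three; "rot": the turn, a rotation vector about the tool's x, y, z in rad, a list of three; "gripper": the finger opening in mm, from 0 to 85.4. A call has 1 to 12 rows; each row shifts and turns the commanded pose from where the row before left it, along the tool's axes as they then stand; what a row does not reach is not made up. A row lasts 1/12 s, in which the tool goes at most 41.7 mm and 7.16 degrees, less where a joint would pass 70% of its speed; a pose out of reach is approached as far as the arm can. A call is refused whole if a number of a shift passes 1 or a number of a turn 0.125, either way. A call with a gripper value outside its range is refused whole. The fingers move at their own pace and stop on an object; "grip_force" is the grip in N (left out, the last holds). Time passes only in rows, so rows that do not move let the fingers close. It gives the time, the measured TCP pose, the force and the opening at its end, in the units of the state.
- get_obs(): the state, without advancing time (a new reading comes with each control period).
- camera(name): name is "side" or "top"; returns a dict with "image" (384x512x3 uint8, blue, green, red), "z_map" (384x512 float32, m along the optical axis (not along the pixel's ray), 0 where there is no reading), "intrinsics" (3x3 intrinsics, pixels), "k1" (the pictures are not rectified: a ray, as slopes to the right and down, at radius r is drawn at 1 + k1 r^2 times it, then the intrinsics apply), "R" (3x3) and "t" (3): a world point X has camera coordinates R X + t. Camera axes: x right, y down, z forward; pixel columns grow to the right and rows downward; lengths in m; the calibration is good to about 2 mm. A picture is of the moment at which its call begins.
- finish_job(): hands the job in, once; it reports no verdict.
Trained networks look in a picture, given as the dict that the camera call returned (one of the last four; its "shot" number tells which), for a name from the list of things; names that differ only in an ending like _2 or _b are one class to them, and where a whole thing is asked for, a point or a joint stands for the part that bears it (a point fixed in the world has none). Each returns a list of dicts, best first, with "p" (0 to 1); they miss things now and then, are a little off and sometimes report something else, mostly with a low value. They report only what shows in the picture. A call takes as long as a camera call.
- spot_in(picture, target): "position" ([column, row] as shares, 0 to 1, of the picture: columns of its width, rows of its height, amid what is visible of it).
- silhouettes(picture, target): "mask" (384x512 bool, what is visible of it) and "position" ([column, row] as shares, 0 to 1, of the picture: columns of its width, rows of its height, amid what is visible of it).
The state is a dict: "t": time; "joints": joint angles; "qd": joint speeds; "tau": joint torques, N m; "position": TCP position; "orientation": TCP orientation; "ft_force": force on the tool from outside, world axes, zero at the start; "moment": the same for the moment, N m; "width": finger opening in m.
Only numpy, scipy, OpenCV 4.12 (cv2) and the standard library are available. Lean on these libraries where they do the work, as an engineer would, in place of code of your own. Each camera call takes 0.05 s, during which the arm holds its last target. There are 200 camera calls.

## Working session

There is one attempt and no reset: what is moved stays moved. The work goes in short steps, Python scripts to look and compute and a tool call to move; the robot and the scene stay as the last step left them, time stands still between calls to the robot, and variables do not carry over. Pictures are saved under pics/ and viewed, about 8 in all and at most 12, crops included, and the job is handed in when it is done.

Besides the shell and the picture viewer there is one more tool, called after "Request:" as name(argument=value, ...) on one line, values as JSON. play_rows: Moves the arm, as the interface text tells. Its arguments: {"type":"object","properties":{"motion":{"type":"array","items":{"type":"object","properties":{"travel":{"type":"array","items":{"type":"number"}},"rot":{"type":"array","items":{"type":"number"}},"gripper":{"type":"number"}}}},"grip_force":{"type":"number"}},"required":["motion"]}

```bash
mkdir -p pics; cat > h.py <<'E'
from plant import *
import numpy as np, cv2
from scipy.spatial.transform import Rotation as Ro
def world(c,uv,z=None):
    # uv Nx2 pixels -> world points, using z_map (z=None) or plane z
    K,k1=np.array(c["intrinsics"]),c["k1"]; R,t=np.array(c["R"]),np.array(c["t"])
    uv=np.atleast_2d(uv).astype(float)
    p=cv2.undistortPoints(uv[:,None,:],K,np.array([k1,0,0,0,0.]))[:,0]
    d=np.c_[p,np.ones(len(p))]
    if z is None:
        zz=c["z_map"][uv[:,1].astype(int),uv[:,0].astype(int)]
        return (d*zz[:,None]-t)@R
    o=-R.T@t; dw=d@R
    return o+dw*((z-o[2])/dw[:,2])[:,None]
def pix(c,X):
    K=np.array(c["intrinsics"]);R,t=np.array(c["R"]),np.array(c["t"])
    return cv2.projectPoints(np.atleast_2d(X).astype(float),cv2.Rodrigues(R)[0],t,K,np.array([c["k1"],0,0,0,0.]))[0][:,0]
E
python3 - <<'E'
from h import *
o=get_obs();print({k:np.round(v,4).tolist() for k,v in o.items()})
try: print(tip_extent)
except Exception as e: print(e)
for n in("top","side"):
    c=camera(n);cv2.imwrite(f"pics/{n}0.png",c["image"])
    for m in ["unit","plate","knob"]+[f"mark{i}" for i in range(1,9)]+["spool","cup","bottle","board","screwdriver","meter","tweezers"]:
        r=silhouettes(c,m)
        if r:
            r=r[0];v,u=np.nonzero(r["mask"]);ok=c["z_map"][v,u]>0
            w=np.median(world(c,np.c_[u,v][ok]),0) if ok.any() else None
            print(n,m,round(r["p"],2),np.round(np.array(r["position"])*[512,384],1),len(u),np.round(w,4))
        else: print(n,m,None)
E
```

```text
{'t': 0.0, 'joints': [-1.164, 0.4239, 1.6307, 0.0, 1.0886, -0.019], 'qd': [-0.0006, 0.0007, -0.0003, 0.0011, -0.0006, -0.0022], 'tau': [-0.0012, -55.7392, -28.1743, -0.0002, 0.0074, 0.0], 'position': [0.258, -0.5687, 0.2445], 'orientation': [3.1176, 1.5692, 1.9726], 'ft_force': [0.2901, 0.5959, 0.5438], 'moment': [0.0005, -0.0354, 0.0192], 'width': 0.0856}
0.014
top unit 0.96 [256.6 192.3] 4161 [ 0.5318 -0.0647  0.0471]
top plate 0.61 [260.3 182.5] 1960 [ 0.5561 -0.0752  0.0487]
top knob None
top mark1 None
top mark2 None
top mark3 None
top mark4 None
top mark5 None
top mark6 None
top mark7 None
top mark8 None
top spool 0.65 [254.8 145.7] 282 [ 0.6781 -0.0703  0.0448]
top cup 0.71 [289.2 163.2] 189 [ 0.6376 -0.1727  0.0108]
top bottle 0.59 [ 99.  134.6] 852 [0.6868 0.3892 0.1212]
top board 0.82 [308.4 228.6] 701 [ 0.4235 -0.229   0.008 ]
top screwdriver 0.56 [194.6 187.2] 252 [0.5465 0.1191 0.0243]
top meter 0.89 [403.6 240.2] 1355 [ 0.4029 -0.5073  0.0298]
top tweezers 0.7 [402.8 236.2] 1311 [ 0.4017 -0.5076  0.0299]
side unit 0.69 [266.  198.6] 2884 [ 0.5327 -0.0283  0.044 ]
side plate 0.6 [254.9 195.1] 1169 [ 0.5593 -0.0594  0.0462]
side knob 0.6 [275.5 198.9] 100 [ 0.4882 -0.0298  0.0576]
side mark1 None
side mark2 None
side mark3 None
side mark4 None
side mark5 None
side mark6 None
side mark7 None
side mark8 None
side spool 0.85 [221.9 195.6] 271 [ 0.681  -0.0551  0.0385]
side cup 0.72 [235.8 181.6] 175 [ 0.6344 -0.1671  0.0183]
side bottle 0.73 [179.4 301.1] 1324 [0.6893 0.428  0.1082]
side board 0.81 [299.9 175.3] 284 [ 0.4198 -0.223   0.0063]
side screwdriver 0.5 [253. 239.] 230 [0.5461 0.1322 0.0214]
side meter 0.6 [308.6 127.7] 603 [ 0.4051 -0.4868  0.0279]
side tweezers 0.53 [342.  336.4] 61 [0.2862 0.4193 0.0039]
```

```bash
python3 - <<'E'
from h import *
ims=[]
acc=0
for i in range(8):
    c=camera("top");acc=acc+c["image"].astype(float)
im=(acc/8);np.save("top.npy",im)
cr=im[140:245,190:325].astype(np.uint8)
cv2.imwrite("pics/topc.png",cv2.resize(cr,None,fx=5.9,fy=5.7,interpolation=cv2.INTER_CUBIC))
r=silhouettes(c,"unit")[0]["mask"]
v,u=np.nonzero(r)
w=world(c,np.c_[u,v],0.047)
print(cv2.minAreaRect(w[:,:2].astype(np.float32)))
# height mask from depth
V,U=np.mgrid[130:260,180:340];uv=np.c_[U.ravel(),V.ravel()]
W=world(c,uv);print(np.array(c["R"]).round(3).tolist(),np.array(c["t"]).round(3),c["k1"],c["intrinsics"])
m=(W[:,2]>.038)&(W[:,2]<.056)&(W[:,0]<.64)&(W[:,1]<.09)&(W[:,1]>-.2)
print(cv2.minAreaRect(W[m][:,:2].astype(np.float32)),W[m].mean(0))
s=camera("side");cv2.imwrite("pics/sidec.png",cv2.resize(s["image"][150:260,190:350],None,fx=5,fy=5,interpolation=cv2.INTER_CUBIC))
E
```

```text
((0.5351744294166565, -0.0623742938041687), (0.23173390328884125, 0.17153912782669067), 64.56334686279297)
[[0.015, -1.0, 0.006], [-0.983, -0.016, -0.183], [0.184, -0.003, -0.983]] [-0.079  0.534  1.058] -0.05767150983000203 [[367.0973471    0.         257.40682297]
 [  0.         367.0973471  191.21711408]
 [  0.           0.           1.        ]]
((0.5340059399604797, -0.06273281574249268), (0.22972428798675537, 0.16106122732162476), 64.27617645263672) [ 0.53176166 -0.06330909  0.04715626]
```

View pics/topc.png

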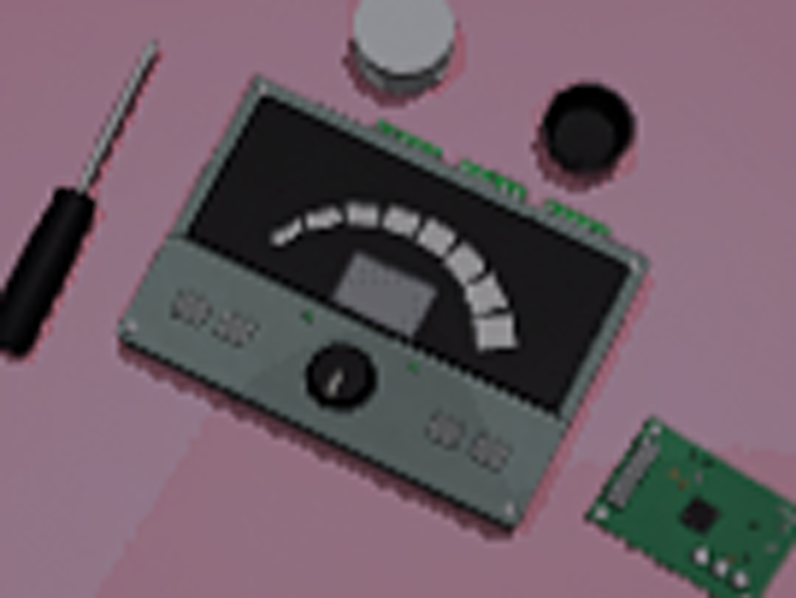

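View pics/sidec.png

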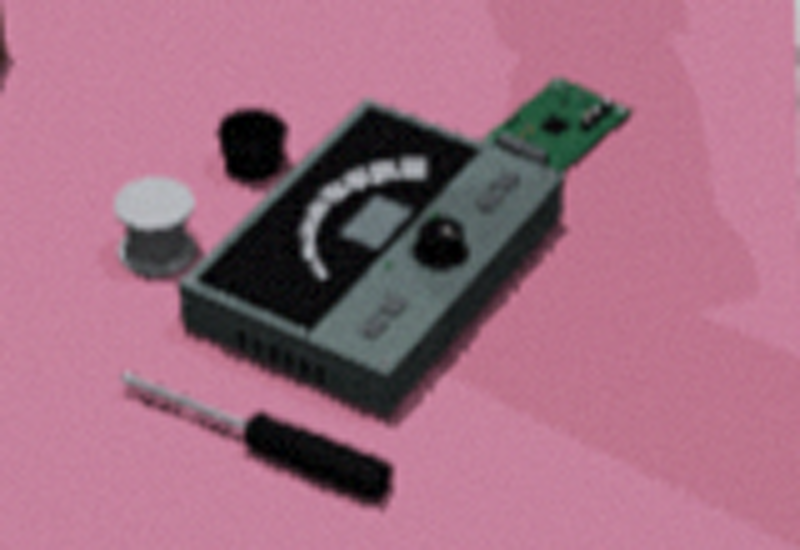

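The top crop shows the unit rotated about -26°. The bar arc runs from narrow bar 1 at crop pixel (285,237) to wide bar 8 at (497,332). The side view agrees, and the knob and keys are on the near strip. Next I'll refine the pose by fitting the bar pixels.

```bash
cat >> h.py <<'E'
def bars():
    a=20/70.; th=(3.5-np.arange(8))*a
    return np.c_[-.03+.07*np.cos(th),.07*np.sin(th)],th
E
python3 - <<'E'
from h import *
from scipy.optimize import minimize
L,th=bars();w=np.arange(6,21,2)/1e3
def poly(i):
    r=np.array([np.cos(th[i]),np.sin(th[i])]);t=np.array([-r[1],r[0]])
    return np.array([L[i]+a*r*w[i]/2+b*t*.00875 for a,b in((1,1),(1,-1),(-1,-1),(-1,1))])
P=[poly(i) for i in range(8)]
def place(p,X):
    c,s=np.cos(p[2]),np.sin(p[2]);return X@np.array([[c,s],[-s,c]])+p[:2]
S=8
def fit(cam,n):
    acc=0
    for _ in range(n): c=camera(cam);acc=acc+c["image"].astype(float)
    g=cv2.GaussianBlur((acc/n).mean(2),(0,0),.6)
    u0,v0,W,H=(190,130,140,120)
    def cost(p):
        m=np.zeros((H*S,W*S),np.float32);pl=m.copy()
        def draw(m,X,z):
            q=pix(c,np.c_[place(p,X),np.full(len(X),z)])
            q=((q-[u0,v0]+.5)*S-.5)
            cv2.fillPoly(m,[np.round(q*16).astype(np.int32)],1.,shift=4)
        R=np.array([[.0105,.075],[.0105,-.075],[.055,-.075],[.055,.075]])
        # ring region of arc: all bars dilated
        T=np.concatenate([(-.03,0)+r*np.c_[np.cos(a),np.sin(a)] for r,a in((.087,np.linspace(1.2,-1.2,20)),(.056,np.linspace(-1.2,1.2,20)))])
        for q in P: draw(m,q,.049)
        draw(pl,T,.047)
        m=cv2.GaussianBlur(cv2.resize(m,(W,H),interpolation=cv2.INTER_AREA),(0,0),.7);pl=cv2.resize(pl,(W,H),interpolation=cv2.INTER_AREA)>.9
        x=m[pl];y=g[v0:v0+H,u0:u0+W][pl]
        return -np.corrcoef(x,y)[0,1]
    best=min((minimize(cost,x0,method="Nelder-Mead",options=dict(initial_simplex=np.array(x0)+np.array([[0,0,0],[.006,0,0],[0,.006,0],[0,0,.05]]),xatol=1e-5,fatol=1e-5)) for x0 in ([.534,-.0627,-.447],[.532,-.060,-.44],[.536,-.065,-.46])),key=lambda r:r.fun)
    return best.x,best.fun
pt,ft=fit("top",4);ps,fs=fit("side",4)
print(pt,ft,ps,fs)
for p in(pt,ps): print(place(p,L).round(4).tolist())
o=get_obs();R=Ro.from_euler("xyz",o["orientation"]).as_matrix();print(R.round(4).tolist())
print(o["t"],o["ft_force"])
E
```

```text
[ 0.5349526  -0.06207206 -0.45400683] -0.9890020866420927 [ 0.53453157 -0.05902789 -0.44953586] -0.98655946248599
[[0.5678, -0.0126], [0.5756, -0.0309], [0.578, -0.0507], [0.5746, -0.0703], [0.5659, -0.0883], [0.5525, -0.103], [0.5354, -0.1133], [0.5161, -0.1184]]
[[0.5672, -0.0094], [0.5751, -0.0277], [0.5775, -0.0475], [0.5742, -0.0671], [0.5656, -0.0851], [0.5522, -0.0999], [0.5352, -0.1103], [0.516, -0.1155]]
[[-0.0, 0.9107, 0.413], [-0.0, 0.413, -0.9107], [-1.0, -0.0, -0.0]]
2.8 [ 0.03524305 -0.01277883  0.91106057]
```

Request:
play_rows(motion=[{"travel": [0, 0.4, -0.3], "rot": [0, 0, 0], "gripper": 0}, {"travel": [0, 0.8, -0.6], "rot": [0, 0, 0], "gripper": 0}, {"travel": [0, 0.8, -0.6], "rot": [0, 0, 0], "gripper": 0}, {"travel": [0, 0.8, -0.6], "rot": [0, 0, 0], "gripper": 0}, {"travel": [0, 0.8, -0.6], "rot": [0, 0, 0], "gripper": 0}, {"travel": [0, 0.8, -0.6], "rot": [0, 0, 0], "gripper": 0}, {"travel": [0, 0.8, -0.6], "rot": [0, 0, 0], "gripper": 0}, {"travel": [0, 0.8, -0.6], "rot": [0, 0, 0], "gripper": 0}, {"travel": [0, 0.8, -0.6], "rot": [0, 0, 0], "gripper": 0}, {"travel": [0, 0.8, -0.6], "rot": [0, 0, 0], "gripper": 0}, {"travel": [0, 0.8, -0.6], "rot": [0, 0, 0], "gripper": 0}, {"travel": [0, 0.8, -0.6], "rot": [0, 0, 0], "gripper": 0}], grip_force=20)

```text
t: 3.8
position: [0.48, -0.164, 0.2456]
orientation: [0.765, 1.57, -0.381]
ft_force: [0.9, -0.6, 0.0]
width: -0.0001
```

Request:
play_rows(motion=[{"travel": [0.3, 0.8, -0.6], "rot": [0, 0, 0], "gripper": 0}, {"travel": [0.3, 0.8, -0.6], "rot": [0, 0, 0], "gripper": 0}, {"travel": [0.3, 0.8, -0.6], "rot": [0, 0, 0], "gripper": 0}, {"travel": [0.5, 0.8, -0.6], "rot": [0, 0, 0], "gripper": 0}, {"travel": [0.6, 0.4, -0.3], "rot": [0, 0, 0], "gripper": 0}, {"travel": [0.5, 0, 0], "rot": [0, 0, 0], "gripper": 0}, {"travel": [0.3, 0, 0], "rot": [0, 0, 0], "gripper": 0}, {"travel": [0, 0, 0], "rot": [0, 0, 0], "gripper": 0}, {"travel": [0, 0, 0], "rot": [0, 0, 0], "gripper": 0}])

```text
t: 4.55
position: [0.5639, -0.0111, 0.1346]
orientation: [-1.98, 1.569, -3.125]
ft_force: [0.2, -0.3, 0.8]
width: -0.0001
```

```bash
cat >> h.py <<'E'
POSE=np.array([.5347,-.0606,-.452])
def arc(s):
    th=3.5*20/70-s/.07   # s in m from bar1
    L=np.array([-.03+.07*np.cos(th),.07*np.sin(th)]);c,q=np.cos(POSE[2]),np.sin(POSE[2])
    return np.array([[c,-q],[q,c]])@L+POSE[:2]
E
python3 - <<'E'
from h import *
o=get_obs();R=Ro.from_euler("xyz",o["orientation"]).as_matrix();p=np.array(o["position"])
print(p.round(5),R.round(4).tolist(),o["ft_force"])
t=np.r_[arc(-.004),.068]
print(t,(R.T@(t-p)/.04).round(3))
s=camera("side");cv2.imwrite("pics/s1.png",cv2.resize(s["image"][130:250,180:340],None,fx=5,fy=5,interpolation=cv2.INTER_CUBIC))
E
```

```text
[ 0.56394 -0.01111  0.13457] [[-0.0014, 0.911, 0.4124], [-0.0, 0.4124, -0.911], [-1.0, -0.0013, -0.0005]] [ 0.15823881 -0.26255748  0.79575372]
[ 0.5652822  -0.00767546  0.068     ] [ 1.664  0.068 -0.063]
```

View pics/s1.png

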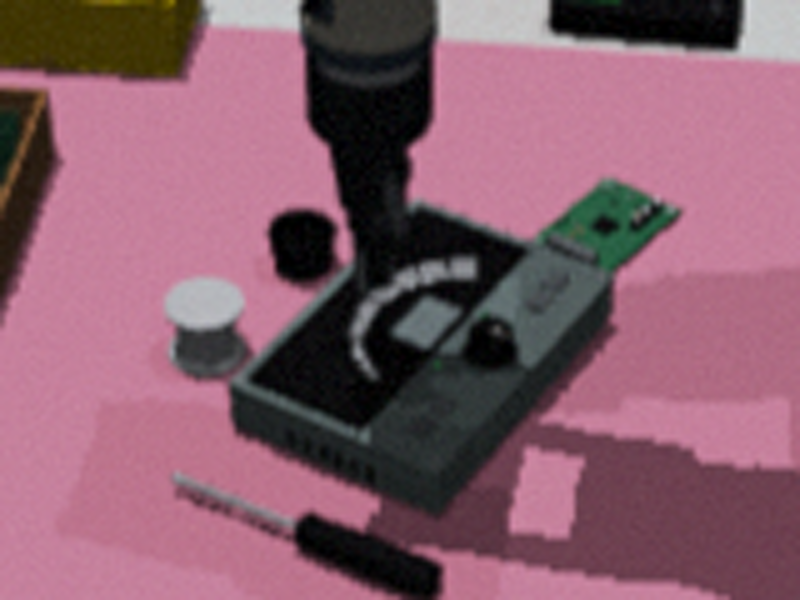

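The side view shows the closed tips at crop pixel (375,280), hovering clear above the plate, and nothing else is disturbed. I'll lower to about 5 mm above bar 1.

Request:
play_rows(motion=[{"travel": [0.5, 0.035, -0.03], "rot": [0, 0, 0], "gripper": 0}, {"travel": [0.5, 0.035, -0.03], "rot": [0, 0, 0], "gripper": 0}, {"travel": [0.4, 0, 0], "rot": [0, 0, 0], "gripper": 0}, {"travel": [0.2, 0, 0], "rot": [0, 0, 0], "gripper": 0}, {"travel": [0.05, 0, 0], "rot": [0, 0, 0], "gripper": 0}, {"travel": [0, 0, 0], "rot": [0, 0, 0], "gripper": 0}, {"travel": [0, 0, 0], "rot": [0, 0, 0], "gripper": 0}])

```text
t: 5.18
position: [0.5668, -0.0076, 0.07]
orientation: [1.118, 1.569, -0.027]
ft_force: [-0.4, 0.3, 0.5]
width: 0.0001
```

```bash
python3 - <<'E'
from h import *
o=get_obs();print(o["t"],np.round(o["position"],5),o["ft_force"])
s=camera("side");cv2.imwrite("pics/s2.png",cv2.resize(s["image"][150:250,200:320],None,fx=6,fy=6,interpolation=cv2.INTER_CUBIC))
print(pix(s,[.5653,-.0077,.054])-[200,150])
E
```

```text
5.1833 [ 0.56677 -0.00763  0.06997] [-0.38344561  0.25574845  0.46355873]
[[53.54492087 52.27756997]]
```

View pics/s2.png

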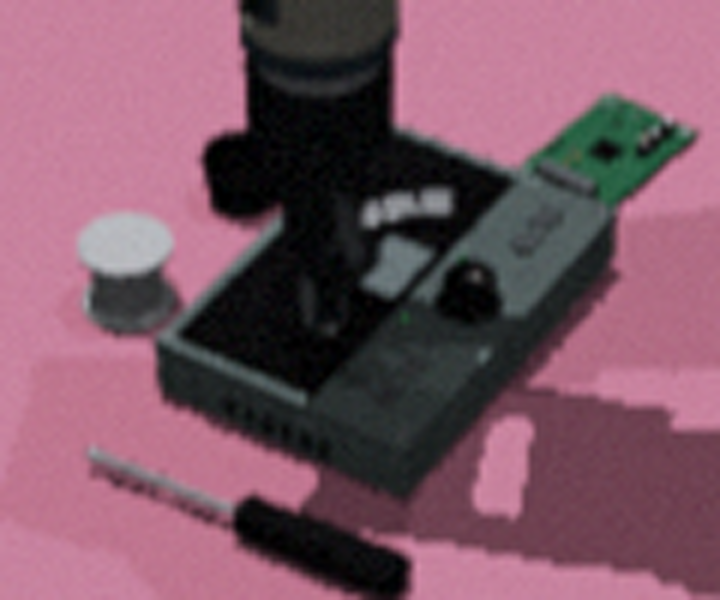

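The tips are at crop pixel (325,320), where I predicted (321,314), just above bar 1. Now I'll feel for contact.

Request:
play_rows(motion=[{"travel": [0.025, -0.03, -0.015], "rot": [0, 0, 0], "gripper": 0}, {"travel": [0.025, 0, 0], "rot": [0, 0, 0], "gripper": 0}, {"travel": [0.025, 0, 0], "rot": [0, 0, 0], "gripper": 0}, {"travel": [0.025, 0, 0], "rot": [0, 0, 0], "gripper": 0}, {"travel": [0.025, 0, 0], "rot": [0, 0, 0], "gripper": 0}, {"travel": [0, 0, 0], "rot": [0, 0, 0], "gripper": 0}, {"travel": [0, 0, 0], "rot": [0, 0, 0], "gripper": 0}])

```text
t: 5.82
position: [0.5648, -0.0072, 0.064]
orientation: [1.254, 1.571, 0.109]
ft_force: [-1.1, -1.2, 4.6]
width: -0.0003
```

Request:
play_rows(motion=[{"travel": [0.025, 0, 0], "rot": [0, 0, 0], "gripper": 0}, {"travel": [0, 0, 0], "rot": [0, 0, 0], "gripper": 0}, {"travel": [0, 0, 0], "rot": [0, 0, 0], "gripper": 0}])

```text
t: 6.07
position: [0.5648, -0.0072, 0.0631]
orientation: [1.091, 1.57, -0.054]
ft_force: [-2.1, 0.0, 6.3]
width: -0.0
```

Request:
play_rows(motion=[{"travel": [0.025, 0, 0], "rot": [0, 0, 0], "gripper": 0}, {"travel": [0, 0, 0], "rot": [0, 0, 0], "gripper": 0}, {"travel": [0, 0, 0], "rot": [0, 0, 0], "gripper": 0}])

```text
t: 6.32
position: [0.5648, -0.0072, 0.0624]
orientation: [1.152, 1.57, 0.007]
ft_force: [-3.2, -0.3, 10.0]
width: -0.0001
```

Request:
play_rows(motion=[{"travel": [-0.03, 0, 0], "rot": [0, 0, 0], "gripper": 0}, {"travel": [0, 0, 0], "rot": [0, 0, 0], "gripper": 0}, {"travel": [0, 0, 0], "rot": [0, 0, 0], "gripper": 0}])

```text
t: 6.57
position: [0.5648, -0.0072, 0.0634]
orientation: [1.217, 1.57, 0.072]
ft_force: [-1.5, 0.8, 6.9]
width: -0.0001
```

```bash
cat > nxt.py <<'E'
from h import *
import sys
o=get_obs();R=Ro.from_euler("xyz",o["orientation"]).as_matrix();p=np.array(o["position"])
ss=np.arange(-.01,.15,.0005);d=[np.hypot(*(arc(s)-p[:2])) for s in ss];i=int(np.argmin(d));s0=ss[i]
s1=float(sys.argv[1]);n=int(sys.argv[2])
print("t",round(o["t"],2),"s",s0,"off",round(d[i],4),"z",p[2].round(5),"F",np.round(o["ft_force"],2))
pts=[p[:2]]+[arc(s) for s in np.linspace(s0,s1,n+1)[1:]]
for a,b in zip(pts,pts[1:]): print((R.T@np.r_[b-a,0]/.04)[1:].round(3).tolist())
E
python3 nxt.py .02 9
```

```text
t 6.57 s -0.004499999999999995 off 0.0002 z 0.06336 F [-1.48  0.79  6.9 ]
[0.015, 0.071]
[0.009, 0.067]
[0.006, 0.068]
[0.003, 0.068]
[0.001, 0.068]
[-0.002, 0.068]
[-0.005, 0.068]
[-0.007, 0.068]
[-0.01, 0.067]
```

Request:
play_rows(motion=[{"travel": [-0.01, 0.015, 0.07], "rot": [0, 0, 0], "gripper": 0}, {"travel": [0, 0.009, 0.067], "rot": [0, 0, 0], "gripper": 0}, {"travel": [0, 0.006, 0.068], "rot": [0, 0, 0], "gripper": 0}, {"travel": [0, 0.003, 0.068], "rot": [0, 0, 0], "gripper": 0}, {"travel": [0, 0.001, 0.068], "rot": [0, 0, 0], "gripper": 0}, {"travel": [0, -0.002, 0.068], "rot": [0, 0, 0], "gripper": 0}, {"travel": [0, -0.005, 0.068], "rot": [0, 0, 0], "gripper": 0}, {"travel": [0, -0.007, 0.068], "rot": [0, 0, 0], "gripper": 0}, {"travel": [0, -0.01, 0.067], "rot": [0, 0, 0], "gripper": 0}, {"travel": [0, 0, 0], "rot": [0, 0, 0], "gripper": 0}])

```text
t: 7.4
position: [0.5753, -0.0293, 0.0636]
orientation: [2.053, 1.57, 0.908]
ft_force: [-1.0, 1.0, 5.4]
width: -0.0001
```

```bash
python3 nxt.py .045 9
```

```text
t 7.4 s 0.020000000000000025 off 0.0001 z 0.06362 F [-1.02  1.03  5.43]
[-0.014, 0.07]
[-0.015, 0.068]
[-0.018, 0.067]
[-0.021, 0.066]
[-0.023, 0.065]
[-0.026, 0.064]
[-0.028, 0.063]
[-0.031, 0.062]
[-0.033, 0.061]
```

Tracking is good: 5.4 N and 0.1 mm off the arc.

Request:
play_rows(motion=[{"travel": [0, -0.014, 0.07], "rot": [0, 0, 0], "gripper": 0}, {"travel": [0, -0.015, 0.068], "rot": [0, 0, 0], "gripper": 0}, {"travel": [0, -0.018, 0.067], "rot": [0, 0, 0], "gripper": 0}, {"travel": [0, -0.021, 0.066], "rot": [0, 0, 0], "gripper": 0}, {"travel": [0, -0.023, 0.065], "rot": [0, 0, 0], "gripper": 0}, {"travel": [0, -0.026, 0.064], "rot": [0, 0, 0], "gripper": 0}, {"travel": [0, -0.028, 0.063], "rot": [0, 0, 0], "gripper": 0}, {"travel": [0, -0.031, 0.062], "rot": [0, 0, 0], "gripper": 0}, {"travel": [0, -0.033, 0.061], "rot": [0, 0, 0], "gripper": 0}, {"travel": [0, 0, 0], "rot": [0, 0, 0], "gripper": 0}])

```text
t: 8.23
position: [0.5777, -0.0541, 0.0637]
orientation: [1.434, 1.57, 0.289]
ft_force: [-1.0, 0.8, 4.6]
width: 0.0002
```

```bash
python3 nxt.py .075 11
```

```text
t 8.23 s 0.04500000000000005 off 0.0003 z 0.06371 F [-1.05  0.8   4.57]
[-0.041, 0.055]
[-0.037, 0.057]
[-0.039, 0.056]
[-0.042, 0.054]
[-0.044, 0.052]
[-0.046, 0.051]
[-0.048, 0.049]
[-0.049, 0.047]
[-0.051, 0.045]
[-0.053, 0.043]
[-0.055, 0.041]
```

Request:
play_rows(motion=[{"travel": [0.003, -0.041, 0.055], "rot": [0, 0, 0], "gripper": 0}, {"travel": [0.003, -0.037, 0.057], "rot": [0, 0, 0], "gripper": 0}, {"travel": [0, -0.039, 0.056], "rot": [0, 0, 0], "gripper": 0}, {"travel": [0, -0.042, 0.054], "rot": [0, 0, 0], "gripper": 0}, {"travel": [0, -0.044, 0.052], "rot": [0, 0, 0], "gripper": 0}, {"travel": [0, -0.046, 0.051], "rot": [0, 0, 0], "gripper": 0}, {"travel": [0, -0.048, 0.049], "rot": [0, 0, 0], "gripper": 0}, {"travel": [0, -0.049, 0.047], "rot": [0, 0, 0], "gripper": 0}, {"travel": [0, -0.051, 0.045], "rot": [0, 0, 0], "gripper": 0}, {"travel": [0, -0.053, 0.043], "rot": [0, 0, 0], "gripper": 0}, {"travel": [0, -0.055, 0.041], "rot": [0, 0, 0], "gripper": 0}, {"travel": [0, 0, 0], "rot": [0, 0, 0], "gripper": 0}])

```text
t: 9.23
position: [0.5688, -0.0826, 0.0637]
orientation: [1.163, 1.569, 0.018]
ft_force: [0.6, 0.3, 4.7]
width: -0.0002
```

```bash
python3 nxt.py .105 11
```

```text
t 9.23 s 0.07500000000000008 off 0.0004 z 0.06367 F [0.59 0.34 4.66]
[-0.064, 0.031]
[-0.058, 0.036]
[-0.059, 0.034]
[-0.06, 0.032]
[-0.061, 0.029]
[-0.063, 0.027]
[-0.064, 0.025]
[-0.065, 0.022]
[-0.065, 0.02]
[-0.066, 0.017]
[-0.067, 0.014]
```

Request:
play_rows(motion=[{"travel": [0.003, -0.064, 0.031], "rot": [0, 0, 0], "gripper": 0}, {"travel": [0.003, -0.058, 0.036], "rot": [0, 0, 0], "gripper": 0}, {"travel": [0, -0.059, 0.034], "rot": [0, 0, 0], "gripper": 0}, {"travel": [0, -0.06, 0.032], "rot": [0, 0, 0], "gripper": 0}, {"travel": [0, -0.061, 0.029], "rot": [0, 0, 0], "gripper": 0}, {"travel": [0, -0.063, 0.027], "rot": [0, 0, 0], "gripper": 0}, {"travel": [0, -0.064, 0.025], "rot": [0, 0, 0], "gripper": 0}, {"travel": [0, -0.065, 0.022], "rot": [0, 0, 0], "gripper": 0}, {"travel": [0, -0.065, 0.02], "rot": [0, 0, 0], "gripper": 0}, {"travel": [0, -0.066, 0.017], "rot": [0, 0, 0], "gripper": 0}, {"travel": [0, -0.067, 0.014], "rot": [0, 0, 0], "gripper": 0}, {"travel": [0, 0, 0], "rot": [0, 0, 0], "gripper": 0}])

```text
t: 10.23
position: [0.5487, -0.1047, 0.0636]
orientation: [1.013, 1.568, -0.132]
ft_force: [1.4, 1.5, 4.0]
width: 0.0002
```

```bash
python3 nxt.py .128 9
```

```text
t 10.23 s 0.10500000000000011 off 0.0004 z 0.06359 F [1.4  1.51 4.04]
[-0.07, 0.004]
[-0.063, 0.009]
[-0.064, 0.007]
[-0.064, 0.004]
[-0.064, 0.002]
[-0.064, -0.0]
[-0.064, -0.003]
[-0.064, -0.005]
[-0.063, -0.007]
```

Request:
play_rows(motion=[{"travel": [0.004, -0.07, 0.004], "rot": [0, 0, 0], "gripper": 0}, {"travel": [0.004, -0.063, 0.009], "rot": [0, 0, 0], "gripper": 0}, {"travel": [0, -0.064, 0.007], "rot": [0, 0, 0], "gripper": 0}, {"travel": [0, -0.064, 0.004], "rot": [0, 0, 0], "gripper": 0}, {"travel": [0, -0.064, 0.002], "rot": [0, 0, 0], "gripper": 0}, {"travel": [0, -0.064, 0], "rot": [0, 0, 0], "gripper": 0}, {"travel": [0, -0.064, -0.003], "rot": [0, 0, 0], "gripper": 0}, {"travel": [0, -0.064, -0.005], "rot": [0, 0, 0], "gripper": 0}, {"travel": [0, -0.063, -0.007], "rot": [0, 0, 0], "gripper": 0}, {"travel": [0, 0, 0], "rot": [0, 0, 0], "gripper": 0}])

```text
t: 11.07
position: [0.5282, -0.1148, 0.0635]
orientation: [0.949, 1.567, -0.196]
ft_force: [2.5, -0.5, 4.7]
width: 0.0003
```

```bash
python3 nxt.py .143 7
```

```text
t 11.07 s 0.1275000000000001 off 0.0004 z 0.06345 F [ 2.55 -0.45  4.65]
[-0.051, -0.016]
[-0.055, -0.01]
[-0.054, -0.011]
[-0.054, -0.013]
[-0.053, -0.015]
[-0.053, -0.016]
[-0.052, -0.018]
```

Request:
play_rows(motion=[{"travel": [0, -0.051, -0.016], "rot": [0, 0, 0], "gripper": 0}, {"travel": [0, -0.055, -0.01], "rot": [0, 0, 0], "gripper": 0}, {"travel": [0, -0.054, -0.011], "rot": [0, 0, 0], "gripper": 0}, {"travel": [0, -0.054, -0.013], "rot": [0, 0, 0], "gripper": 0}, {"travel": [0, -0.053, -0.015], "rot": [0, 0, 0], "gripper": 0}, {"travel": [0, -0.053, -0.016], "rot": [0, 0, 0], "gripper": 0}, {"travel": [0, -0.06, -0.02], "rot": [0, 0, 0], "gripper": 0}, {"travel": [0, 0, 0], "rot": [0, 0, 0], "gripper": 0}, {"travel": [0, 0, 0], "rot": [0, 0, 0], "gripper": 0}, {"travel": [0, 0, 0], "rot": [0, 0, 0], "gripper": 0}])

```text
t: 11.9
position: [0.5128, -0.1175, 0.0634]
orientation: [0.904, 1.567, -0.241]
ft_force: [1.9, -0.8, 5.5]
width: 0.0
```

```bash
python3 nxt.py .144 1; python3 - <<'E'
from h import *
s=camera("side");cv2.imwrite("pics/s3.png",cv2.resize(s["image"][150:250,200:320],None,fx=6,fy=6,interpolation=cv2.INTER_CUBIC))
c=camera("top")
V,U=np.mgrid[130:260,180:340];W=world(c,np.c_[U.ravel(),V.ravel()])
r=silhouettes(c,"unit")
if r:
    v,u=np.nonzero(r[0]["mask"]);print(cv2.minAreaRect(world(c,np.c_[u,v],.047)[:,:2].astype(np.float32)))
print(pix(s,[*arc(.14),.049])-[200,150], get_obs()["ft_force"],get_obs()["orientation"])
E
```

```text
t 11.9 s 0.14300000000000013 off 0.0003 z 0.06339 F [ 1.9  -0.82  5.52]
[-0.017, -0.01]
((0.5649909973144531, 0.006124824285507202), (0.07932306081056595, 0.16177040338516235), 65.75202941894531)
[[72.03242471 33.04611309]] [ 2.0265281  -0.32722812  6.47221905] [ 0.900093    1.56675732 -0.24490569]
```

View pics/s3.png

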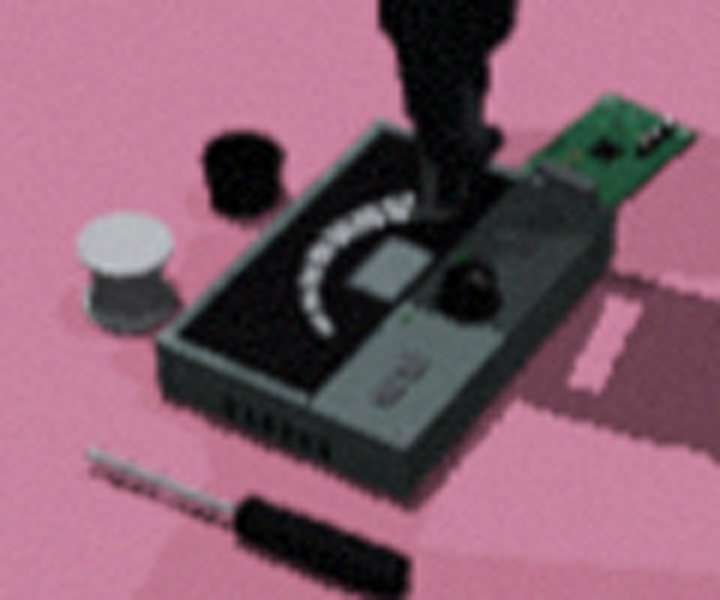

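The tips sit on bar 8 at crop pixel (440,205). Bars 1 to 7 are visible behind them, and the unit's edges and the loose things are at the same pixels as before. The reading is steady at about 6 N, so I'll hand in.

```bash
python3 -c "
from plant import *
print(finish_job());o=get_obs();print(o['t'],o['ft_force'],o['position'])"
```

```text
the job is handed in; nothing more can be done
None
the job is handed in; nothing more can be done
```

I stroked the closed fingertips along all eight bars, from the narrow end to the wide end, in one go. I handed the job in at about 12 s with the tips still resting on bar 8. The hand-in reports no verdict, so I don't know how the run was judged.

- **Force:** during the stroke, readings between moves were 4.0–5.5 N. While first finding contact on bar 1 the push briefly reached 10 N, under the 18 N limit, and I backed it off before stroking. On bar 8 the last readings were 5.5–6.5 N. The force sensor can't tell which bar it is pressing, so contact with bar 8 itself comes from position and picture.
- **Position:** the tips stayed within 0.4 mm of my fitted arc. The two cameras' fits differed by about 3 mm in y, and I used their average. The tips ended about 3 mm past the centre of bar 8, away from bar 7.
- **Scene:** the last side view shows the unit's edges, the screwdriver, the spool and the cup where they were before the stroke. I did not look at the bottle, meter and tweezers again after the start.
- **Failed check:** a last top-camera check of the unit's outline was unusable. It gave a far too small shape, probably because the arm hid part of the unit, so I relied on the side view to judge that the unit had not moved.

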